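# Fit a fresh filter tube and turn the water on

## Robot

A 7-joint arm with a two-finger parallel gripper is mounted at the origin on a cart in front of the work surface, level with it; the furniture and walls round the work are solid. World frame = base frame: x ahead of the robot, y to its left, z up, the work surface at z = 0. Lengths are in m, angles in rad, forces in N, time in s.
With the tool pointing down it reaches from about 0.425 to 0.925 m from the base axis. Payload 6.8 kg.
Tool frame: the origin (TCP) lies midway between the tips of the shut fingers; the grasp point (between the pads) lies 19 mm behind it; z points along the fingers, y is the line along which they close (so a half turn about z gives the same grasp; the last joint's range is limited). The gripper opens to 85 mm and grips with 20 to 120 N. Pads are 22 mm wide; open, the fingers measure 114 mm over their backs; the gripper's body (76 mm by 85 mm) begins 54 mm behind the grasp point. The pads swing forward as they close: fully open they stand 13 mm farther back than shut.
Start: joints at [1.096, 0.477, 0.022, 1.555, -0.011, 1.109, -0.083], TCP at [0.242, -0.63, 0.231] pointing down, gripper open.
Joint ranges: [-2.96, 2.96], [-0.34, 2.1], [-1.41, 1.46], [0.24, 2.44], [-1.37, 4.51], [0.17, 1.92], [-2.96, 2.96]. Speed limits (rad/s): [2.39, 2.39, 3.14, 3.14, 3.14, 3.14, 3.14].

## Interface

Orientations are given as a rotation vector (axis times angle).
In Python, from bench import r gives the robot as it stands.
- The arm moves only by the tool servo_tool, never from a script. Its arguments are lists of equal length, an entry for each row: "turn": the turn, a rotation vector about the world's x, y, z in units of 5 degrees (1.0 is 5 degrees), a list of three; "slide": the shift along the world's x, y, z in units of 30 mm (1.0 is 30 mm), a list of three; "hand": the opening, from 0 (shut) to 1 (fully open). In form: {"turn": [[rx, ry, rz], ...], "slide": [[dx, dy, dz], ...], "hand": [hand, ...]}. A call has 1 to 8 rows; each row is the pose to reach, as a shift and turn from the pose commanded when the call began; what a row does not reach only later rows make up. A row lasts 1/8 s, in which the tool goes at most 62.5 mm and 10.7 degrees, less where a joint would pass 70% of its speed; a pose out of reach is approached as far as the arm can. A call with a gripper value outside its range is refused whole. The fingers move at their own pace and stop on an object; "squeeze" is the grip in N (left out, the last holds). Time passes only in rows, so rows that repeat a pose let the fingers close. It gives the time, the measured TCP pose, the force, the opening and the grip force at its end, in the units of the state.
- r.get_obs(): the state, without advancing time (a new reading comes with each control period).
- r.grab_frame(name): name is "side" or "top" or "wrist"; returns (picture, depth): 480x640x3 uint8, red, green, blue; 480x640 float32, m along the optical axis (not along the pixel's ray), 0 where there is no reading.
- r.get_calibration(name): a dict with "fovy" (degrees; the focal length in pixels is half the picture's height over the tangent of half this angle, whatever the lens; pixels are square), "cx", "cy" (the principal point, pixels), "k1" (the pictures are not rectified: a ray, as slopes to the right and down, at radius r is drawn at 1 + k1 r^2 times it, then the intrinsics apply), "R" (3x3) and "t" (3): a world point X has camera coordinates R X + t. Camera axes: x right, y down, z forward; pixel columns grow to the right and rows downward; lengths in m; the calibration is good to about 2 mm. A picture is of the moment at which its call begins: read the wrist's pose just before it. get_calibration takes no time and is no camera call; for the wrist camera it gives the pose at the moment of the call.
- r.hand_in(): hands the job in; it is judged then, once.
The state is a dict: "clock": time; "joints": joint angles; "qvel": joint speeds; "tau": joint torques, N m; "tcp_pos": TCP position; "orientation": TCP orientation; "contact_force": force on the tool from outside, world axes, zero at the start; "moment": the same for the moment, N m; "grip_width": finger opening in m; "gripper_force": force on a finger pad.
Only numpy, scipy, OpenCV 4.12 (cv2) and the standard library are available. Lean on these libraries where they do the work, as an engineer would, in place of code of your own. Each camera call takes 0.05 s, during which the arm holds its last target. There are 200 camera calls.

## Task

The worn tube (brown, grey cap) is already out of the drinking-water filter. Push the fresh white filter tube with the blue cap upright down into the collet on top of the filter, past the seal and on until it bottoms, and only then turn the water on by swinging the red lever a quarter turn until it lies in line with the inlet pipe. Leave the worn tube standing and the mug under the spout as they are.

Things in the scene. Friction and masses are not known exactly. Their poses are not given: they have to be found in the camera images.
- fresh_tube: fresh filter tube, loose, about 0.2 kg, upright on the worktop: white, 40 mm across, 150 mm long; foot 35 mm, flaring over 9 mm. Origin: centre of the foot; z up its axis; round, yaw means nothing. Grip: ribbed blue cap, 46 mm across, 120 to 150 mm above the foot. Blue line 57 mm above the foot = insertion mark, level with the collet's rim when home.
- spent_tube: worn tube: same shape and size but brown with a grey cap and bands, loose, standing upright on the worktop. Origin: centre of its foot, z up. To be left alone. Which of the two standing places holds which tube varies.
- filter_unit: fixed water filter. Origin on the worktop under its collet's axis; at yaw 0 x points away from the robot, y left. White plinth 150x130x30 mm; tower 74 mm across to 85 mm high, grey collet ring 65 mm across to 93 mm; on the right (y -63 to -197 mm) a 12 mm drip tray, spout 187 mm high; inlet pipe 15 mm, axis 40 mm high, along +y to 241 mm, then down.
- collet_mouth (a point): centre of the collet's rim, 93 mm above the worktop. Lead-in narrows from about 49 mm to the 42 mm bore over 8 mm. A rubber seal 21 to 29 mm below the rim leaves a 37 mm opening: a tube merely set in stops there. Pushing through takes up to about 14 N, then about 10 N steadily down to the bore's floor, 57 mm below the rim.
- collet_seat (a point): centre of the floor of the bore, on the collet's upright axis, 36 mm above the worktop: where the foot of the tube must end; z up.
- valve_axis (a point): point on the lever's upright turning axis, 85 mm above the worktop (the lever's mid height), 145 mm along the filter's +y from the collet's axis.
- lever_end (a point): point in the red sleeve of the lever at mid height and 65 mm from the turning axis. The sleeve is 18 mm wide, 12 mm high (79 to 91 mm above the worktop) and reaches from 20 to 78 mm from the axis.
- inlet_lever (a joint): lever angle, rad: 0 = water off, lever along the filter's -x, square across the pipe; turns clockwise seen from above to a stop at 1.571 = on, lever along the filter's +y above the pipe, pointing away from the tower. Starts 0 to 0.12. Friction (about 3 N at its end) holds it where it is left.
- mug: mug, green above and white below, 101 mm high, loose, standing on the drip tray under the spout. Origin: centre of its outline (handle included) at its underside. To be left alone.
Things that resemble listed ones, but are neither listed nor needed, are in the scene too. Of the things that look like the fresh_tube, take the one that is farthest from the robot's base at the start.

How it is judged:
By the outcome, as a careful person would: the job done as asked, in the order asked, and still so for the second after the job is handed in, with the robot touching nothing.
It also fails if it takes over 56 s, if anything falls off the work surface, if the arm or the gripper's body presses on something with over 40 N, if the wrist force passes 120 N, or if a joint passes its speed limit or range.

## Working session

There is one attempt and no reset: what is moved stays moved. The work goes in short steps, Python scripts to look and compute and a tool call to move; the robot and the scene stay as the last step left them, time stands still between calls to the robot, and variables do not carry over. Pictures are saved under pics/ and viewed, at most 10 in all, crops included, and the job is handed in when it is done.

Besides the shell and the picture viewer there is one more tool, called by a JSON object that holds its "method" and its "body". servo_tool: Moves the arm, as the interface text tells. Its arguments: {"type":"object","properties":{"turn":{"type":"array"},"slide":{"type":"array"},"hand":{"type":"array"},"squeeze":{"type":"number"}},"required":["turn","slide","hand"]}

```bash
mkdir -p pics
cat > h.py <<'E'
import numpy as np, cv2
from bench import r
def grab(n,name):
    c=r.get_calibration(n); p,d=r.grab_frame(n)
    cv2.imwrite(f'pics/{name}.png',p[:,:,::-1]); np.savez(f'pics/{name}.npz',p=p,d=d,**{k:np.array(v) for k,v in c.items()})
def rays(c,uv):
    f=240/np.tan(np.radians(float(c['fovy']))/2)
    K=np.array([[f,0,float(c['cx'])],[0,f,float(c['cy'])],[0,0,1]])
    q=cv2.undistortPoints(np.array(uv,float).reshape(-1,1,2),K,np.array([float(c['k1']),0,0,0])).reshape(-1,2)
    return np.c_[q,np.ones(len(q))]
def atz(c,uv,z):   # world points on plane z
    d=rays(c,uv)@c['R']; o=-c['R'].T@c['t']
    z=np.broadcast_to(z,len(d))
    return o+d*((z-o[2])/d[:,2])[:,None]
def bydepth(c,uv):
    d=rays(c,uv); D=np.array([c['d'][int(v),int(u)] for u,v in uv])
    return (d*D[:,None]-c['t'])@c['R']
def load(name): return dict(np.load(f'pics/{name}.npz'))
E
python3 - <<'E'
from h import *
grab('top','top0'); grab('side','side0')
for n in('top0','side0'):
    c=load(n); print(n,-c['R'].T@c['t'],c['R'][2])
print(r.get_obs())
E
```

```text
top0 [ 0.19533677 -0.00530697  0.99624189] [ 0.35021589 -0.10623922 -0.93062455]
side0 [0.53110416 0.49859221 0.66777416] [-0.00344018 -0.73320694 -0.67999688]
{'clock': 0.1, 'joints': array([ 1.09590682,  0.47775858,  0.02235762,  1.55635267, -0.01145796,
        1.10927859, -0.08312039]), 'qvel': array([ 0.00050327, -0.00171921, -0.0004261 , -0.00232367,  0.00140702,
        0.00070624, -0.0003322 ]), 'tau': array([ 4.98982292e-03, -5.97758389e+01,  1.61433164e+00, -2.81954241e+01,
        1.29441390e-02,  5.06174008e-03,  2.74126126e-05]), 'tcp_pos': array([ 0.24184867, -0.62961905,  0.23039561]), 'orientation': array([-3.08733199e+00, -5.72642983e-01,  7.33184146e-04]), 'contact_force': array([ 0.28963196, -0.08296583, -0.54014582]), 'moment': array([-0.00115219,  0.03501131,  0.0226023 ]), 'gripper_force': 0.0, 'grip_width': 0.08529302082394412}
```

View pics/top0.png

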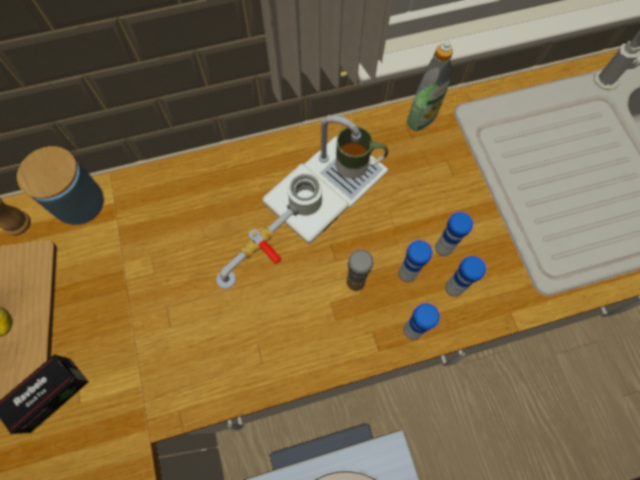

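View pics/side0.png

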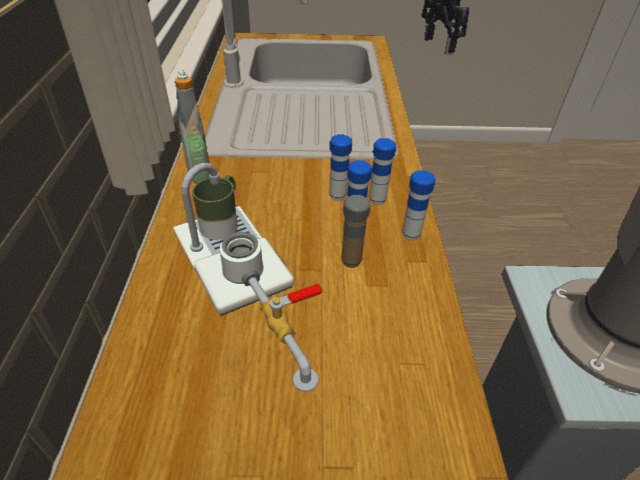

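The top view shows four blue-capped tubes at (460,223), (418,254), (470,269) and (425,318), and the worn tube at (360,263). The collet is at (304,190), the valve at (257,236) and the lever end at (276,259). The fresh tube is whichever look-alike lies farthest from the base, so I'll measure each one.

Run:
```python
from h import *
c=load('top0'); s=load('side0')
uv=[(461,221),(418,252),(471,267),(426,316),(360,261)]
P=atz(c,uv,.15); print('top',np.c_[P,np.hypot(P[:,0],P[:,1])].round(3))
P=bydepth(c,uv); print('dep',P.round(3))
uv=[(341,141),(384,146),(360,168),(422,178),(356,202)]
P=atz(s,uv,.15);print('side',np.c_[P,np.hypot(P[:,0],P[:,1])].round(3))
print('collet',atz(c,[(304.5,189)],.093),atz(s,[(241,246)],.093))
print('lever tip, pipe drop,elbow',atz(c,[(278,261),(257,236),(226,280)],[.085,.085,0]).round(3),atz(s,[(321,289),(277,303),(306,380)],[.085,.085,0]).round(3))
a=cv2.resize(c['p'][190:350,330:500],None,fx=3.5,fy=3.5,interpolation=cv2.INTER_CUBIC)
cv2.imwrite('pics/crop1.png',a[:,:,::-1])
a2=cv2.resize(s['p'][125:275,310:450],None,fx=4,fy=4,interpolation=cv2.INTER_CUBIC)
cv2.imwrite('pics/crop2.png',a2[:,:,::-1])
```

```text
top [[ 0.474 -0.368  0.15   0.6  ]
 [ 0.437 -0.267  0.15   0.512]
 [ 0.383 -0.351  0.15   0.519]
 [ 0.32  -0.239  0.15   0.4  ]
 [ 0.45  -0.159  0.15   0.477]]
dep [[ 0.474 -0.369  0.148]
 [ 0.437 -0.267  0.151]
 [ 0.383 -0.351  0.149]
 [ 0.321 -0.239  0.15 ]
 [ 0.45  -0.159  0.149]]
side [[ 0.473 -0.36   0.15   0.595]
 [ 0.386 -0.344  0.15   0.517]
 [ 0.44  -0.263  0.15   0.513]
 [ 0.326 -0.234  0.15   0.402]
 [ 0.454 -0.158  0.15   0.481]]
collet [[ 0.64965072 -0.10612271  0.093     ]] [[ 0.65300409 -0.10137597  0.093     ]]
lever tip, pipe drop,elbow [[ 0.514 -0.014  0.085]
 [ 0.578  0.013  0.085]
 [ 0.533  0.102  0.   ]] [[ 0.514 -0.013  0.085]
 [ 0.583  0.018  0.085]
 [ 0.535  0.101  0.   ]]
```

View pics/crop2.png

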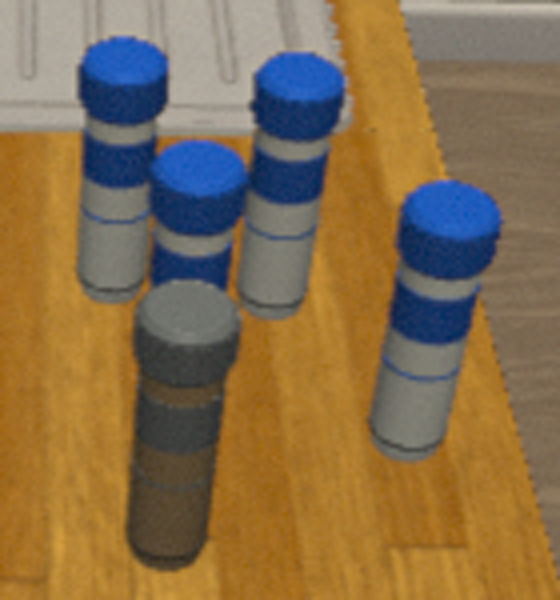

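All four blue-capped tubes look alike. The one at side (341,141), top (461,221), is farthest from the base at 0.60 m; the others are at 0.40 to 0.52 m. That one is the fresh tube, and the crop shows it at (123,70). Next I'll move over it and check the spout post.

Run:
```python
from h import *
c=load('top0'); s=load('side0')
print(atz(c,[(323,161),(324,120)],[.03,.18]).round(3),atz(s,[(196,247),(187,190)],[.03,.18]).round(3))
print(bydepth(s,[(196,247),(187,200),(200,167)]).round(3))
```

```text
[[ 0.739 -0.173  0.03 ]
 [ 0.744 -0.175  0.18 ]] [[ 0.752 -0.162  0.03 ]
 [ 0.741 -0.144  0.18 ]]
[[ 0.756 -0.173  0.02 ]
 [ 0.754 -0.171  0.137]
 [ 0.73  -0.207  0.184]]
```

{"method": "servo_tool", "body": {"turn": [[0,0,0],[0,0,0],[0,0,-2],[0,0,-4],[0,0,-6],[0,0,-6],[0,0,-6]], "slide": [[0,0,0.7],[1.2,1.2,0.7],[2.6,2.6,0.7],[4,4.2,0.7],[5.5,6,0.7],[6.6,8,0.7],[6.6,8,0.7]], "hand": [1,1,1,1,1,1,1]}}

```text
clock: 0.98
tcp_pos: [0.4432, -0.385, 0.2519]
orientation: [-3.131, 0.234, -0.0]
contact_force: [0.0, -0.3, 0.3]
grip_width: 0.0855
gripper_force: 0.0
```

Run:
```python
from h import *
grab('wrist','w1'); c=load('w1'); print(-c['R'].T@c['t'],c['R'].round(2)); o=r.get_obs(); print(o['tcp_pos'],o['joints'].round(2))
```

```text
[ 0.52671326 -0.39836101  0.39420529] [[-0.15 -0.99 -0.  ]
 [-0.94  0.14  0.32]
 [-0.32  0.05 -0.95]]
[ 0.44286854 -0.38547148  0.25201271] [ 0.6   0.31  0.01  1.75 -0.01  1.08 -1.1 ]
```

View pics/w1.png

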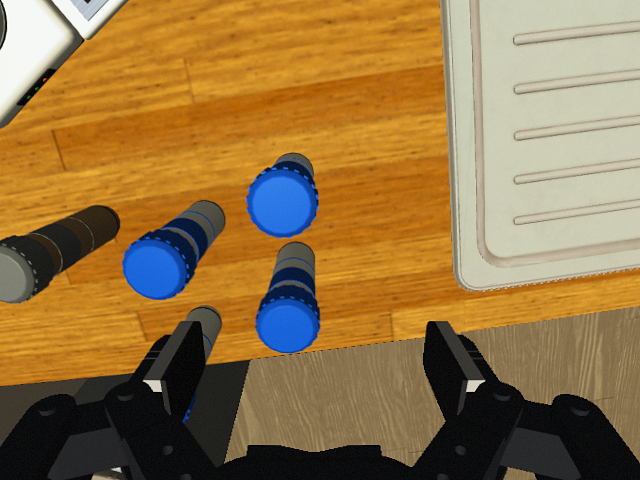

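The wrist view shows the target cap at (283,201), with the neighbours at (158,267) and (288,324). The worn tube is at the left.

Run:
```python
from h import *
c=load('w1'); P=atz(c,[(283,201)],.15)[0]
m=cv2.inRange(cv2.cvtColor(c['p'],cv2.COLOR_RGB2HSV),(100,150,180),(125,255,255))
n,l,st,ce=cv2.connectedComponentsWithStats(m); 
for i in range(1,n):
    if st[i,4]>500: print(st[i],ce[i],atz(c,[ce[i]],.15).round(4))
t=r.get_obs()['tcp_pos']; print(P,t,(P-t)/.03)
```

```text
[ 246  172   66   62 2976] [279.19791667 203.28696237] [[ 0.4755 -0.3677  0.15  ]]
[ 122  244   58   54 2347] [150.96420963 270.3438432 ] [[ 0.4427 -0.2726  0.15  ]]
[ 256  303   58   50 2130] [284.957277  327.5056338] [[ 0.3859 -0.3558  0.15  ]]
[ 0.47657572 -0.37040025  0.15      ] [ 0.44286854 -0.38547148  0.25201271] [ 1.12357254  0.50237435 -3.4004236 ]
```

{"method": "servo_tool", "body": {"turn": [[0,0,0],[0,0,0],[0,0,0],[0,0,0],[0,0,0],[0,0,0]], "slide": [[1.12,0.5,0],[1.12,0.5,0],[1.12,0.5,-1.2],[1.12,0.5,-2.8],[1.12,0.5,-4.5],[1.12,0.5,-4.5]], "hand": [1,1,1,1,1,1]}}

```text
clock: 1.78
tcp_pos: [0.4694, -0.3752, 0.1136]
orientation: [-3.128, 0.25, 0.013]
contact_force: [-0.7, -0.1, 1.0]
grip_width: 0.0856
gripper_force: 0.0
```

{"method": "servo_tool", "body": {"turn": [[0,0,0],[0,0,0],[0,0,0],[0,0,0],[0,0,0],[0,0,0],[0,0,0],[0,0,0]], "slide": [[0,0,0],[0,0,0],[0,0,0],[0,0,0],[0,0,0],[0,0,0],[0,0,0],[0,0,0]], "hand": [0.5,0.3,0.3,0.3,0.3,0.3,0.3,0.3], "squeeze": 70}}

```text
clock: 2.78
tcp_pos: [0.4754, -0.3758, 0.1201]
orientation: [3.13, -0.245, 0.007]
contact_force: [-0.9, 1.8, 6.1]
grip_width: 0.0436
gripper_force: 70.5
```

{"method": "servo_tool", "body": {"turn": [[0,0,0],[0,0,0],[0,0,0],[0,0,0],[0,0,0],[0,0,0],[0,0,0],[0,0,0]], "slide": [[0,0,0.5],[0,0,1.8],[0,0,3.4],[0.8,1.3,4.4],[1.7,3,4.4],[2.5,5,4.4],[2.8,7,4.4],[2.8,8.5,4.4]], "hand": [0.3,0.3,0.3,0.3,0.3,0.3,0.3,0.3]}}

```text
clock: 3.78
tcp_pos: [0.5583, -0.1167, 0.2507]
orientation: [-3.132, 0.241, -0.003]
contact_force: [-0.1, -0.7, -2.3]
grip_width: 0.0441
gripper_force: 71.8
```

{"method": "servo_tool", "body": {"turn": [[0,0,0],[0,0,0]], "slide": [[0,0,0],[0,0,0]], "hand": [0.3,0.3]}}

```text
clock: 4.03
tcp_pos: [0.5576, -0.1209, 0.2503]
orientation: [3.131, -0.246, 0.002]
contact_force: [-0.2, -0.6, -1.7]
grip_width: 0.0444
gripper_force: 72.0
```

Run:
```python
from h import *
print(r.get_obs()['tcp_pos'],r.get_obs()['orientation']);grab('wrist','w2')
```

```text
[ 0.55763154 -0.12088794  0.25032233] [ 3.13094436e+00 -2.46495253e-01  1.65436035e-03]
```

View pics/w2.png

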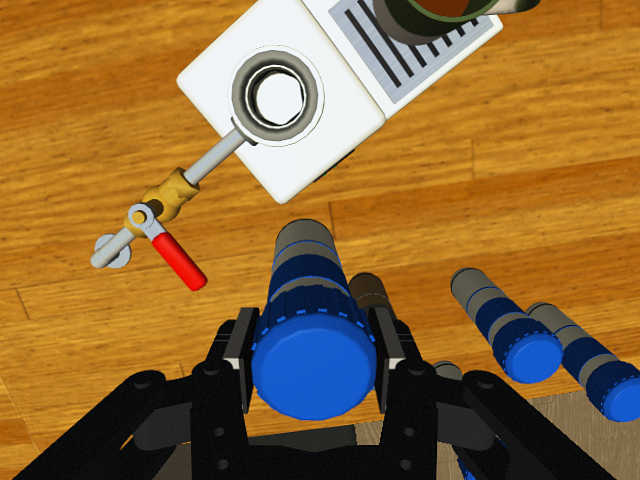

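The collet ring is centred at about (278,96). The lever runs from (142,216) to (200,285). The tube is gripped, with its cap at (314,368) and foot at about (303,232). I'll fit circles by depth.

```bash
cat >> h.py <<'E'
def cloud(c):
    v,u=np.mgrid[0:480,0:640]; uv=np.c_[u.ravel(),v.ravel()]
    return bydepth(c,uv).reshape(480,640,3)
def circ(P):
    A=np.c_[2*P[:,:2],np.ones(len(P))]; x=np.linalg.lstsq(A,(P[:,:2]**2).sum(1),rcond=None)[0]
    return x[:2],np.sqrt(x[2]+x[0]**2+x[1]**2)
E
python3 - <<'E'
from h import *
c=load('w2'); W=cloud(c); v,u=np.mgrid[0:480,0:640]
roi=(abs(u-278)<60)&(abs(v-96)<65)
m=roi&(abs(W[...,2]-.093)<.004)
k=cv2.findContours(cv2.morphologyEx(m.astype(np.uint8),cv2.MORPH_OPEN,np.ones((3,3))),cv2.RETR_CCOMP,cv2.CHAIN_APPROX_NONE)[0]
for q in k:
    if len(q)>60:
        q=q.reshape(-1,2); print('ring',circ(atz(c,q,.093)),W[m][:,2].mean())
g=cv2.inRange(cv2.cvtColor(c['p'],cv2.COLOR_RGB2HSV),(100,150,180),(125,255,255))>0
m=g&(abs(u-314)<70)&(v>300)&(W[...,2]>.24); Q=W[m]; z=np.median(Q[:,2]);m&=abs(W[...,2]-z)<.008;Q=W[m]
A=np.c_[Q[:,:2]-Q[:,:2].mean(0),np.ones(len(Q))]; print('cap plane',np.linalg.lstsq(A,Q[:,2],rcond=None)[0],len(Q))
k=max(cv2.findContours(m.astype(np.uint8),cv2.RETR_EXTERNAL,cv2.CHAIN_APPROX_NONE)[0],key=len).reshape(-1,2)
print('cap',circ(atz(c,k,z)))
zf=z-.15+.0
print('tube side at foot edge px->',zf,[W[y,x].round(4).tolist() for x,y in[(303,228),(303,240),(303,250),(280,240),(328,238)]])
m=(abs(u-305)<45)&(v>210)&(v<300)&(W[...,2]>zf-.006)&(W[...,2]<zf+.1)
Q=W[m]
for a in range(0,80,10):
    S=Q[(Q[:,2]>zf+a/1e3)&(Q[:,2]<zf+a/1e3+.01)]
    if len(S)>30: print(a,len(S),circ(S))
E
```

```text
ring (array([ 0.6570545 , -0.10792861]), np.float64(0.031062038040953175)) 0.0922198162438893
ring (array([ 0.65691083, -0.10829284]), np.float64(0.023594109790713896)) 0.0922198162438893
cap plane [-0.01140455  0.04391976  0.2801719 ] 8233
cap (array([ 0.5561732, -0.1208656]), np.float64(0.01912927612786814))
tube side at foot edge px-> 0.13026267892168283 [[0.5754, -0.1176, 0.1619], [0.5754, -0.1182, 0.186], [0.5759, -0.1188, 0.2043], [0.5703, -0.1023, 0.1628], [0.5667, -0.1318, 0.162]]
10 248 (array([ 0.55580987, -0.11485976]), np.float64(0.019845208305678055))
20 224 (array([ 0.55584241, -0.11537961]), np.float64(0.01971403711206413))
30 264 (array([ 0.55571215, -0.11588079]), np.float64(0.01980213984686364))
40 297 (array([ 0.55574825, -0.11636946]), np.float64(0.019722755083197336))
50 325 (array([ 0.55568053, -0.11694144]), np.float64(0.019888769762033815))
60 394 (array([ 0.55568458, -0.11735086]), np.float64(0.019742577445323747))
70 373 (array([ 0.55562964, -0.11782548]), np.float64(0.01978038994629557))
```

{"method": "servo_tool", "body": {"turn": [[-0.55,0,0],[-0.55,0,0],[-0.55,0,0],[-0.55,0,0],[-0.55,0,0]], "slide": [[1.2,0.15,0],[2.5,0.3,0],[3.38,0.41,0],[3.38,0.41,-0.5],[3.38,0.41,-0.5]], "hand": [0.3,0.3,0.3,0.3,0.3]}}

```text
clock: 4.7
tcp_pos: [0.6572, -0.1095, 0.2323]
orientation: [3.083, -0.246, -0.001]
contact_force: [-1.0, 0.2, -1.7]
grip_width: 0.0441
gripper_force: 71.9
```

Run:
```python
from h import *
print(r.get_obs()['tcp_pos'],r.get_obs()['orientation']);grab('wrist','w3');grab('side','s3');grab('top','t3')
def plane(Q):
    A=np.c_[Q[:,:2]-Q[:,:2].mean(0),np.ones(len(Q))]; return np.linalg.lstsq(A,Q[:,2],rcond=None)[0].round(4)
for n in('w2','w3'):
    c=load(n);W=cloud(c); Q=W[abs(W[...,2])<.008]; print(n,'table',plane(Q),len(Q))
g=cv2.inRange(cv2.cvtColor(c['p'],cv2.COLOR_RGB2HSV),(100,150,180),(125,255,255))>0
v,u=np.mgrid[0:480,0:640]
m=g&(abs(u-314)<70)&(v>300)&(W[...,2]>.22); z=np.median(W[m][:,2]);m&=abs(W[...,2]-z)<.008;print('cap',plane(W[m]))
zf=z-.15
Q=W[(abs(u-310)<60)&(v>180)&(v<310)&(W[...,2]>zf)&(W[...,2]<zf+.1)]
for a in range(0,80,10):
    S=Q[(Q[:,2]>zf+a/1e3)&(Q[:,2]<zf+a/1e3+.01)]
    if len(S)>30: print(a,len(S),circ(S))
for n,(x0,x1,y0,y1) in{'s3':(150,350,60,310),'t3':(220,400,90,270)}.items():
    c=load(n); cv2.imwrite(f'pics/{n}c.png',cv2.resize(c['p'][y0:y1,x0:x1,::-1],None,fx=2.2,fy=2.2,interpolation=cv2.INTER_CUBIC))
a,b=cv2.imread('pics/s3c.png'),cv2.imread('pics/w3.png')[100:460,130:480]
H=max(a.shape[0],b.shape[0]);p=lambda i:cv2.copyMakeBorder(i,0,H-i.shape[0],0,0,cv2.BORDER_CONSTANT)
cv2.imwrite('pics/m3.png',np.hstack([p(a),p(b)]))
```

```text
[ 0.65715081 -0.10946403  0.23232057] [ 3.08317918e+00 -2.45547221e-01 -8.89515135e-04]
w2 table [ 0.0006  0.0006 -0.0004] 175672
w3 table [ 0.0006  0.0007 -0.0004] 183297
cap [-0.0165 -0.0008  0.2621]
10 256 (array([ 0.65473245, -0.10836788]), np.float64(0.019866136123429076))
20 231 (array([ 0.6548578 , -0.10840779]), np.float64(0.019678699062391346))
30 256 (array([ 0.65487509, -0.10843032]), np.float64(0.019691910767024933))
40 288 (array([ 0.65487756, -0.10844955]), np.float64(0.019704909641485326))
50 353 (array([ 0.6548487, -0.1084401]), np.float64(0.01983511282205166))
60 372 (array([ 0.65499676, -0.10848118]), np.float64(0.019665121963731883))
70 367 (array([ 0.65496131, -0.10848369]), np.float64(0.01968944895884816))
```

View pics/m3.png

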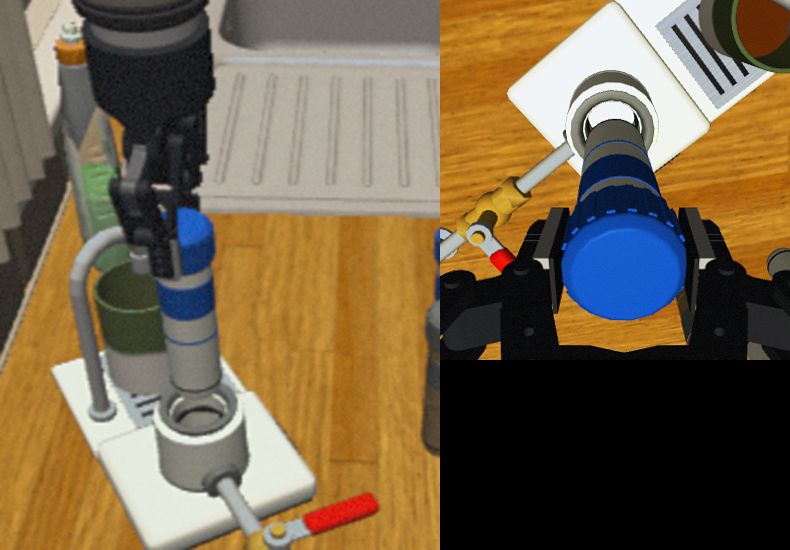

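The tube is upright over the collet and about 2 mm short in x. I'll correct that and lower it to the seal.

{"method": "servo_tool", "body": {"turn": [[0,0,0],[0,0,0],[0,0,0],[0,0,0],[0,0,0],[0,0,0]], "slide": [[0.07,0,0],[0.07,0,-0.4],[0.07,0,-0.8],[0.07,0,-1.1],[0.07,0,-1.3],[0.07,0,-1.3]], "hand": [0.3,0.3,0.3,0.3,0.3,0.3], "squeeze": 110}}

```text
clock: 5.6
tcp_pos: [0.6603, -0.1084, 0.1943]
orientation: [3.083, -0.243, 0.002]
contact_force: [-2.3, -1.1, -2.8]
grip_width: 0.043
gripper_force: 111.8
```

{"method": "servo_tool", "body": {"turn": [[0,0,0],[0,0,0],[0,0,0],[0,0,0],[0,0,0]], "slide": [[0,0,-0.2],[0,0,-0.4],[0,0,-0.6],[0,0,-0.8],[0,0,-0.8]], "hand": [0.3,0.3,0.3,0.3,0.3]}}

```text
clock: 6.22
tcp_pos: [0.6616, -0.1086, 0.1728]
orientation: [3.083, -0.243, 0.008]
contact_force: [-4.6, -3.0, 7.6]
grip_width: 0.043
gripper_force: 112.8
```

{"method": "servo_tool", "body": {"turn": [[0,0,0],[0,0,0],[0,0,0],[0,0,0],[0,0,0]], "slide": [[-0.05,0,-0.2],[-0.05,0,-0.35],[-0.05,0,-0.5],[-0.05,0,-0.6],[-0.05,0,-0.6]], "hand": [0.3,0.3,0.3,0.3,0.3]}}

```text
clock: 6.85
tcp_pos: [0.6609, -0.1086, 0.156]
orientation: [3.083, -0.243, 0.011]
contact_force: [-5.9, -2.0, 13.0]
grip_width: 0.0434
gripper_force: 113.7
```

{"method": "servo_tool", "body": {"turn": [[0,0,0],[0,0,0],[0,0,0],[0,0,0]], "slide": [[-0.05,0,-0.1],[-0.05,0,-0.2],[-0.05,0,-0.3],[-0.05,0,-0.3]], "hand": [0.3,0.3,0.3,0.3]}}

```text
clock: 7.35
tcp_pos: [0.6622, -0.1089, 0.1557]
orientation: [3.083, -0.244, 0.023]
contact_force: [-20.5, -0.1, 58.7]
grip_width: 0.0435
gripper_force: 118.9
```

Run:
```python
from h import *
o=r.get_obs();print(o['tcp_pos'],o['contact_force'])
grab('wrist','w4');grab('side','s4');c=load('w4');W=cloud(c)
g=cv2.inRange(cv2.cvtColor(c['p'],cv2.COLOR_RGB2HSV),(100,150,180),(125,255,255))>0
v,u=np.mgrid[0:480,0:640]
m=g&(abs(u-314)<70)&(v>300)&(W[...,2]>.12); z=np.median(W[m][:,2]);m&=abs(W[...,2]-z)<.008;Q=W[m]
A=np.c_[Q[:,:2]-Q[:,:2].mean(0),np.ones(len(Q))];print('cap',np.linalg.lstsq(A,Q[:,2],rcond=None)[0])
a=cv2.resize(cv2.imread('pics/s4.png')[120:310,150:340],None,fx=2.8,fy=2.8,interpolation=cv2.INTER_CUBIC);cv2.imwrite('pics/s4c.png',a)
```

```text
[ 0.662195   -0.10885478  0.15572961] [-20.54468882  -0.06265683  58.71484139]
cap [-0.03799212  0.00116612  0.18553426]
```

View pics/s4c.png

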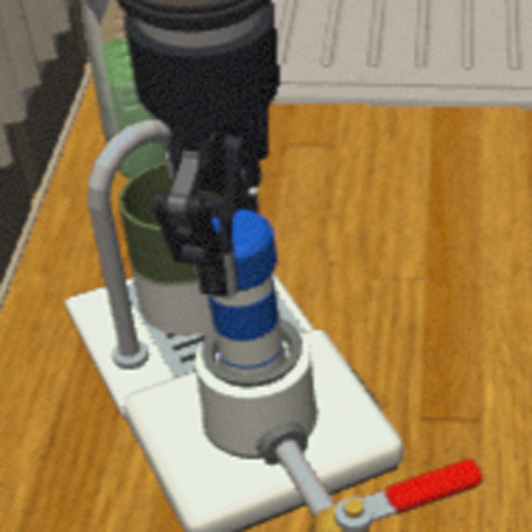

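The tube has bottomed: 59 N, cap top at 0.1855 against a nominal 0.186, and the blue line level with the rim. It leans about 2° towards +x, so I'll ease the load, straighten it and release.

{"method": "servo_tool", "body": {"turn": [[0,-0.2,0],[0,-0.4,0],[0,-0.4,0],[0,-0.4,0]], "slide": [[-0.08,0,0.2],[-0.15,0,0.2],[-0.15,0,0.2],[-0.15,0,0.2]], "hand": [0.3,0.3,0.3,0.3]}}

```text
clock: 7.95
tcp_pos: [0.6583, -0.1087, 0.1561]
orientation: [3.085, -0.245, 0.078]
contact_force: [-2.9, -1.5, 22.0]
grip_width: 0.0434
gripper_force: 114.2
```

{"method": "servo_tool", "body": {"turn": [[0,0,0],[0,0,0],[0,0,0],[0,0,0]], "slide": [[0,0,0],[0,0,0],[0,0,0],[0,0,0]], "hand": [0.8,0.8,0.8,0.8]}}

```text
clock: 8.45
tcp_pos: [0.6536, -0.1075, 0.1498]
orientation: [3.087, -0.243, 0.059]
contact_force: [0.6, -1.2, 0.2]
grip_width: 0.0684
gripper_force: 0.0
```

Run:
```python
from h import *
o=r.get_obs();print(o['tcp_pos'],o['contact_force'])
grab('wrist','w5');c=load('w5');W=cloud(c)
g=cv2.inRange(cv2.cvtColor(c['p'],cv2.COLOR_RGB2HSV),(100,150,180),(125,255,255))>0
v,u=np.mgrid[0:480,0:640]
m=g&(abs(u-314)<90)&(v>280)&(W[...,2]>.12); z=np.median(W[m][:,2]);m&=abs(W[...,2]-z)<.008;Q=W[m]
A=np.c_[Q[:,:2]-Q[:,:2].mean(0),np.ones(len(Q))];print('cap',np.linalg.lstsq(A,Q[:,2],rcond=None)[0],Q.mean(0))
```

```text
[ 0.65358107 -0.10751803  0.14983114] [ 0.62685944 -1.17995321  0.19625127]
cap [0.0058699  0.00243677 0.18579353] [ 0.65605631 -0.107868    0.18579353]
```

The tube is seated and upright, with the cap top at 0.1858. Next I'll retreat and work out the lever path.

{"method": "servo_tool", "body": {"turn": [[0,0,0],[0,0,0],[0.55,0.4,0],[0.55,0.4,0],[0.55,0.4,0]], "slide": [[0,0,0.8],[0,0,2.2],[-0.5,0,3.2],[-2,0,3.2],[-3.5,0,3.2]], "hand": [0.8,0.8,0.8,0.3,0]}}

```text
clock: 9.12
tcp_pos: [0.5479, -0.108, 0.2464]
orientation: [-3.132, 0.248, -0.001]
contact_force: [-0.5, 0.7, -0.4]
grip_width: 0.0322
gripper_force: 0.0
```

Run:
```python
from h import *
c=load('w2'); W=cloud(c)
h=cv2.cvtColor(c['p'],cv2.COLOR_RGB2HSV)
m=((cv2.inRange(h,(0,180,120),(6,255,255))|cv2.inRange(h,(174,180,120),(180,255,255)))>0)&(W[...,2]>.083)&(W[...,2]<.1); m[:,:140]=0;m[:,215:]=0
Q=W[m]; mu=Q.mean(0);d=np.linalg.svd(Q[:,:2]-mu[:2])[2][0]; d*=np.sign(-d[0])
t=(Q[:,:2]-mu[:2])@d; print('lever top z',mu,'dir',d,np.degrees(np.arctan2(d[1],d[0])),t.min(),t.max())
tip=mu[:2]+d*t.max(); print('tip',tip,'axis',tip-d*.078)
C=np.array([.657,-.108]); 
E_=atz(c,[(112,251)],0)[0][:2]; y=E_-C; print('elbow',E_,np.hypot(*y))
A=tip-d*.078; y2=A-C; print(np.hypot(*y2))
for q in(y,y2): print('yaw',np.degrees(np.arctan2(-q[0],q[1])))
print(r.get_obs()['tcp_pos'],r.get_obs()['orientation'],r.get_obs()['joints'].round(2))
```

```text
lever top z [ 0.54246285 -0.00457374  0.08979889] dir [-0.90162509 -0.43251843] -154.37250730148145 -0.027576205564804557 0.02938818607925163
tip [ 0.51596572 -0.01728467] axis [0.58629248 0.01645177]
elbow [0.53658551 0.103386  ] 0.24327698116917387
0.14313558380364494
yaw 29.66768718877548
yaw 29.603158405785546
[ 0.54785314 -0.10798597  0.24643971] [-3.13174011e+00  2.47993185e-01 -1.17959282e-03] [ 0.19  0.28 -0.13  1.81  0.04  1.05 -1.68]
```

Run:
```python
import numpy as np
A=np.array([.586,.017]); u=lambda d:np.array([np.cos(np.radians(d)),np.sin(np.radians(d))])
f=u(119.6);g=u(29.6)
s=A+.06*u(-154.4)+.036*u(-64.4); print('start',s)
for a in np.linspace(-154.4,-240.4,9):
    n=u(a-90); off=.009+.0145*abs(f@n)+.011*abs(g@n)
    p=A+.06*u(a)-off*n; print(round(a),p.round(4),((p-s)/.03).round(2),off.round(4))
```

```text
start [ 0.54744514 -0.04139112]
-154 [ 0.5424 -0.0308] [-0.17  0.35] 0.0242
-165 [ 0.5346 -0.0233] [-0.43  0.6 ] 0.0258
-176 [ 0.5281 -0.014 ] [-0.65  0.91] 0.0268
-187 [ 0.5233 -0.0031] [-0.81  1.28] 0.0272
-197 [0.5207 0.0092] [-0.89  1.69] 0.0269
-208 [0.5208 0.0223] [-0.89  2.12] 0.026
-219 [0.5239 0.0356] [-0.79  2.57] 0.0245
-230 [0.53   0.0482] [-0.58  2.98] 0.0225
-240 [0.539  0.0593] [-0.28  3.36] 0.02
```

{"method": "servo_tool", "body": {"turn": [[0,0,2],[0,0,4],[0,0,6],[0,0,7.7],[0,0,7.7],[0,0,7.7]], "slide": [[0,0.7,0],[0,1.5,0],[0,2.2,0],[0,2.2,0],[0,2.2,-1],[0,2.2,-1]], "hand": [0,0,0,0,0,0], "squeeze": 40}}

```text
clock: 9.88
tcp_pos: [0.547, -0.0419, 0.2144]
orientation: [-3.037, -0.799, 0.007]
contact_force: [-0.0, -0.1, -0.8]
grip_width: -0.0002
gripper_force: 0.0
```

{"method": "servo_tool", "body": {"turn": [[0,0,0],[0,0,0],[0,0,0],[0,0,0],[0,0,0]], "slide": [[0,0,-1.5],[0,0,-3],[0,0,-4.2],[0,0,-4.8],[0,0,-4.8]], "hand": [0,0,0,0,0]}}

```text
clock: 10.5
tcp_pos: [0.5486, -0.0418, 0.0721]
orientation: [-3.038, -0.799, 0.002]
contact_force: [-0.3, -0.7, -0.6]
grip_width: -0.0002
gripper_force: 0.0
```

{"method": "servo_tool", "body": {"turn": [[0,0,0],[0,0,0],[0,0,0],[0,0,0],[0,0,0],[0,0,0],[0,0,0],[0,0,0]], "slide": [[-0.15,0.3,0],[-0.3,0.45,0],[-0.43,0.6,0],[-0.55,0.75,0],[-0.65,0.91,0],[-0.74,1.1,0],[-0.81,1.28,0],[-0.81,1.28,0]], "hand": [0,0,0,0,0,0,0,0]}}

```text
clock: 11.5
tcp_pos: [0.5236, -0.0026, 0.072]
orientation: [-3.037, -0.8, 0.002]
contact_force: [0.5, -0.5, 0.1]
grip_width: -0.0001
gripper_force: 0.2
```

{"method": "servo_tool", "body": {"turn": [[0,0,0],[0,0,0],[0,0,0],[0,0,0],[0,0,0],[0,0,0],[0,0,0],[0,0,0]], "slide": [[-0.05,0.2,0],[-0.08,0.41,0],[-0.09,0.62,0],[-0.08,0.84,0],[-0.05,1.07,0],[0.02,1.29,0],[0.12,1.5,0],[0.23,1.7,0]], "hand": [0,0,0,0,0,0,0,0]}}

```text
clock: 12.5
tcp_pos: [0.531, 0.0479, 0.0721]
orientation: [3.038, 0.799, -0.002]
contact_force: [-0.4, -3.4, -0.1]
grip_width: 0.0001
gripper_force: 1.5
```

{"method": "servo_tool", "body": {"turn": [[0,0,0],[0,0,0],[0,0,0],[0,0,0],[0,0,0]], "slide": [[0.15,0.2,0],[0.3,0.35,0],[0.38,0.39,0],[0.45,0.43,0],[0.45,0.43,0]], "hand": [0,0,0,0,0]}}

```text
clock: 13.12
tcp_pos: [0.539, 0.0576, 0.0713]
orientation: [3.037, 0.796, -0.021]
contact_force: [-16.5, -9.2, 14.3]
grip_width: 0.0002
gripper_force: 9.8
```

Run:
```python
from h import *
o=r.get_obs();print(o['tcp_pos'],o['contact_force']);grab('wrist','w6')
```

```text
[0.53901511 0.05755736 0.07134252] [-16.50885982  -9.18276487  14.29011712]
```

View pics/w6.png

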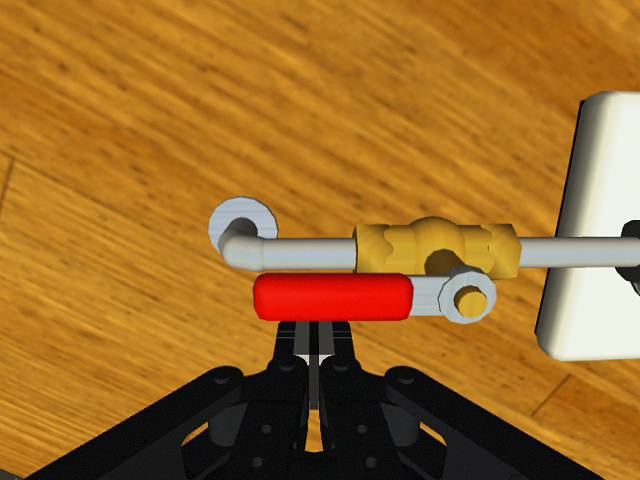

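The lever lies parallel to the pipe, sleeve at (333,297), with the fingers pressing it against its stop at about 19 N. I'll back off, rise and verify.

{"method": "servo_tool", "body": {"turn": [[0,0,0],[0,0,0],[0,0,0],[0,0,0],[0,0,0],[0,0,0],[0,0,0]], "slide": [[-0.5,-0.28,0],[-1,-0.56,0],[-1.5,-0.85,1],[-1.5,-0.85,3],[-1.5,-0.85,5],[-1.5,-0.85,5],[-1.5,-0.85,5]], "hand": [0,0,0,0,0,0,0]}}

```text
clock: 14.05
tcp_pos: [0.4995, 0.0351, 0.2223]
orientation: [3.038, 0.799, 0.001]
contact_force: [-0.2, -0.2, -0.6]
grip_width: -0.0003
gripper_force: 0.0
```

Run:
```python
from h import *
o=r.get_obs();print(o['tcp_pos'],o['contact_force'])
grab('wrist','w7'); grab('side','s7')
c=load('w7');W=cloud(c);h=cv2.cvtColor(c['p'],cv2.COLOR_RGB2HSV)
m=((cv2.inRange(h,(0,180,120),(6,255,255))|cv2.inRange(h,(174,180,120),(180,255,255)))>0)&(W[...,2]>.083)&(W[...,2]<.1)
Q=W[m]; d=np.linalg.svd(Q[:,:2]-Q[:,:2].mean(0),full_matrices=False)[2][0]; d*=np.sign(d[1]); print(Q.mean(0),len(Q),np.degrees(np.arctan2(d[1],d[0])),'want 119.6')
cv2.imwrite('pics/m7.png',cv2.resize(cv2.imread('pics/s7.png')[60:420,80:480],None,fx=1.5,fy=1.5))
```

```text
[0.49948687 0.03513618 0.22230721] [-0.18721794 -0.21538921 -0.56512099]
[0.56082182 0.06105192 0.089978  ] 2020 120.000075683673 want 119.6
```

View pics/m7.png

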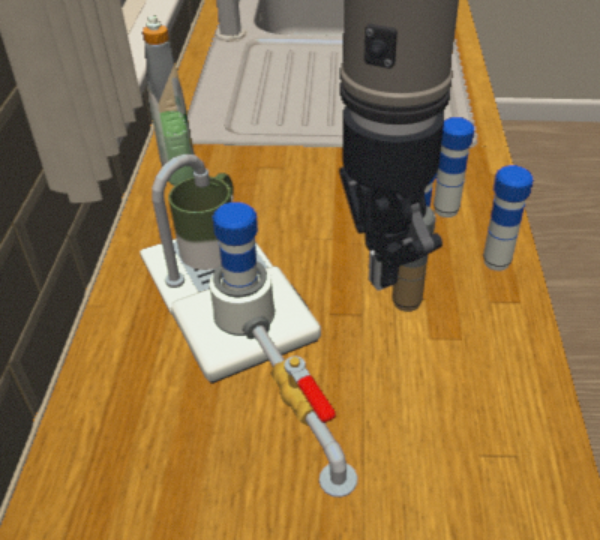

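The tube is home at (238,240) and the lever lies in line with the pipe at (315,395). The mug and the worn tube are still standing, and the robot is clear of everything.

```bash
python3 -c "
from bench import r
print(r.hand_in())"
```

```text
the job is handed in; nothing more can be done
None
```

The job is handed in at about 14 s: the fresh tube is bottomed upright in the collet, the lever was then turned to its stop in line with the inlet pipe, and the worn tube and mug still stand untouched.

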